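# Load the smoker pan from the wood-chunk feeder

## Task

Lift the bar of the feeder's hinged tray to tip all four wood chunks into the hopper while its gate is still shut. Then squeeze the upright pull handle so that its side button is pressed, pull it straight out past the first stop to the second stop, so that the gate is fully open and every chunk drops into the pan below, and finish still gripping the handle and holding it out there, because its springs pull it back. Leave the spice jars where they stand.

Things in the scene. Friction and masses are not known exactly. Their poses are not given: they have to be found in the camera images.
- feeder: steel wood-chunk feeder fixed to the bench; origin on the bench under the hopper's centre, z up. -x is the side the pull handle comes out of (roughly towards the robot), +y the side with the tray. A round runner tube, 20 mm thick, centre 73 mm above the bench, lies along x on each side at y = +-74 mm, front end at x = -85 mm; four legs 46 mm / 88 mm off the centre in x / y
- hopper_floor (a point): centre of the hopper's floor, the top of the shut gate plate, 59 mm above the bench. Hopper: open-topped box, inside 94 mm in feeder x, 110 mm in y; walls 4 mm thick, tops above the bench: tray side 136 mm, -x side 170 mm (clear panel), +x side 190 mm, -y side 220 mm
- pan_floor (a point): centre of the floor (5 mm above the bench) of the fixed aluminium pan under the hopper, 140 mm (feeder x) x 150 mm (y), rim 41 mm above the bench
- tray_hinge (a point): point on the hinge axis of the tray (feeder y = 57 mm, z = 140 mm); the axis runs along the feeder's x
- tray (a joint): tilt of the tray, rad: 0 level, grows as the bar end is lifted, stops at 1.05. Past about 0.55 the chunks begin to roll out over the 1.5 mm lip at the hopper end; at 0.9 the tray empties within a second. Nothing holds it up: let go, it sinks back (0.35 kg, damped hinge)
- tray_bar (a point): centre of the tray's lifting bar: round, black, 12 mm thick, 80 mm free length along feeder x; level, it is 215 mm out (+y) from the hinge and 36 mm above it. 37 mm gap between bar and tray end wall; wall tops 182 mm above the bench. Pinch it from above across feeder y; it turns between the fingers as the tray tilts, so the gripper may stay upright
- pull_handle: upright black pull handle, 30 mm (feeder x) x 24 mm (y) x 62 mm tall; origin at its centre, when in 135 mm in front (-x) of the hopper centre, 99 mm above the bench; axes parallel to the feeder's. Slides only along feeder -x, 100 mm in all, taking the gate along. Crossbar behind it: front face 26 mm behind the handle's centre, top 81 mm above the bench
- side_button (a joint): travel of the grey button, m: 0 out, 0.0065 fully in. The button (20 mm along x, 26 mm high, at the handle's mid height) stands 6.5 mm proud of the handle's -y side, needs about 8 N; gripping the handle's middle across feeder y presses it. The slide is locked until it is in by 5 mm; it need not stay in once the handle is 20 mm out
- first_section (a joint): extension of the first telescope section, m: 0 in, 0.05 at the first stop. Its spring pulls back with 3 to 4 N, so it comes out first
- second_section (a joint): extension of the second telescope section, which carries handle and gate, m: 0 in, 0.05 at the second stop. Its spring pulls back with 7 to 8 N, so it comes out after the first; the handle's travel is the sum of both
- chunk0_center (a point): centre of a short round wood chunk, 30 mm across and 34 mm long, about 30 g; the four lie in a row in the tray, axis along the feeder's x
- chunk1_center (a point): centre of a short round wood chunk, 30 mm across and 34 mm long, about 30 g; the four lie in a row in the tray, axis along the feeder's x
- chunk2_center (a point): centre of a short round wood chunk, 30 mm across and 34 mm long, about 30 g; the four lie in a row in the tray, axis along the feeder's x
- chunk3_center (a point): centre of a short round wood chunk, 30 mm across and 34 mm long, about 30 g; the four lie in a row in the tray, axis along the feeder's x
- jar_a: a spice jar, upright cylinder 50 mm across, 115 mm tall, standing loose beside the feeder; bystander, leave it where it is; origin at the centre of its underside
- jar_b: a spice jar, upright cylinder 50 mm across, 115 mm tall, standing loose beside the feeder; bystander, leave it where it is; origin at the centre of its underside
- jar_c: a smaller spice jar, upright cylinder 44 mm across, 100 mm tall, standing loose beside the feeder; bystander, leave it where it is; origin at the centre of its underside
Things that resemble listed ones, but are neither listed nor needed, are in the scene too. What is shaped like the part that bears chunk2_center but orange is not meant. What is shaped like the part that bears chunk0_center but purple is not meant.

How it is judged:
By the outcome, as a careful person would: the job done as asked, in the order asked, and still so for the second after the job is handed in, while the arm keeps its last pose, push and grip.
It also fails if it takes over 64 s, if anything falls off the work surface, if the arm or the gripper's body presses on something with over 40 N, if the wrist force passes 120 N, or if a joint passes its speed limit or range.

## Robot

A 6-joint arm with a two-finger parallel gripper is mounted at the origin on the work surface. World frame = base frame: x ahead of the robot, y to its left, z up, the work surface at z = 0. Lengths are in m, angles in degrees, forces in N, time in s.
With the tool pointing down it reaches from about 0.325 to 0.9 m from the base axis. Payload 6.1 kg.
Tool frame: the origin (TCP) lies midway between the tips of the shut fingers; the grasp point (between the pads) lies 19 mm behind it; x points along the fingers, y is the direction in which the jaws open and shut, and the axes are right-handed (so a half turn about x gives the same grasp; the last joint's range is limited). The gripper opens to 87 mm and grips with 3 to 60 N. Pads are 19 mm wide; open, the fingers measure 117 mm over their backs; the gripper's body (75 mm by 190 mm) begins 51 mm behind the grasp point.
Start: joints at [64.166, 12.628, 87.462, -0, 79.91, -7.225], TCP at [0.199, 0.592, 0.187] pointing down, gripper open.
Joint ranges: [-170.65, 170.65], [-52.31, 119.04], [5.05, 147.46], [-71.25, 251.25], [11.57, 151.72], [-153.62, 153.62]. Speed limits (degrees/s): [147.25, 147.25, 172.46, 180, 180, 180].

## Interface

Orientations are given as a 3x3 rotation matrix whose columns are the frame's x, y, z axes.
In Python, from rig import env gives the robot as it stands.
- The arm moves only by the tool carry_out, never from a script. Its argument "deltas" is a list of rows, each a list of 7 numbers: the shift along the tool's x, y, z in mm, then the turn, a rotation vector about the tool's x, y, z in rad, then the closure, from -1 (fully open) to 1 (shut). A call has exactly 8 rows; each row shifts and turns the commanded pose from where the row before left it, along the tool's axes as they then stand; what a row does not reach is not made up. A row lasts 1/10 s, in which the tool goes at most 50 mm and 8.59 degrees, less where a joint would pass 70% of its speed; a pose out of reach is approached as far as the arm can. A call is refused whole if a number of a shift passes 50 or a number of a turn 0.15, either way. A call with a gripper value outside its range is refused whole. The fingers move at their own pace and stop on an object; "force" is the grip in N (left out, the last holds). Time passes only in rows, so rows that do not move let the fingers close, or fill a call up. It gives the time, the measured TCP pose, the force and the opening at its end, in the units of the state.
- env.get_state(): the state, without advancing time (a new reading comes with each control period).
- env.get_image(name): name is "scene" or "top"; returns (picture, depth): 384x512x3 uint8, blue, green, red; 384x512 float32, m along the optical axis (not along the pixel's ray), 0 where there is no reading.
- env.camera_params(name): a dict with "fx", "fy", "cx", "cy" (pixels), "dist" ([k1, k2, p1, p2, k3] as OpenCV has them; the pictures are not rectified), "view" (4x4, takes a point from world to camera coordinates). Camera axes: x right, y down, z forward; pixel columns grow to the right and rows downward; lengths in m; the calibration is good to about 2 mm. A picture is of the moment at which its call begins. camera_params takes no time and is no camera call.
- env.finish_job(): hands the job in, once; it reports no verdict.
The state is a dict: "clock": time; "joint_pos": joint angles; "qd": joint speeds; "joint_efforts": joint torques, N m; "tool_pos": TCP position; "tool_rot": TCP orientation; "force": force on the tool from outside, world axes, zero at the start; "torque": the same for the moment, N m; "gripper_width": opening from 0.0 (shut) to 1.0 (fully open).
Only numpy, scipy, OpenCV 4.12 (cv2) and the standard library are available. Lean on these libraries where they do the work, as an engineer would, in place of code of your own. Each camera call takes 0.05 s, during which the arm holds its last target. There are 200 camera calls.

## Working session

There is one attempt and no reset: what is moved stays moved. The work goes in short steps, Python scripts to look and compute and a tool call to move; the robot and the scene stay as the last step left them, time stands still between calls to the robot, and variables do not carry over. Pictures are saved under pics/ and viewed, about 8 in all and at most 12, crops included, and the job is handed in when it is done.

Besides the shell and the picture viewer there is one more tool, called by a JSON object that holds its "api" and its "payload", one argument or row to a line. carry_out: Moves the arm, as the interface text tells. Its arguments: {"type":"object","properties":{"deltas":{"type":"array","items":{"type":"array","items":{"type":"number"}}},"force":{"type":"number"}},"required":["deltas"]}

```bash
mkdir -p pics
cat > h.py <<'E'
import numpy as np,cv2
from rig import env
def snap(n,tag):
    im,d=env.get_image(n); cv2.imwrite(f'pics/{tag}.png',im); np.save(f'pics/{tag}.npy',d); return im,d
def cam(n):
    p=env.camera_params(n); K=np.array([[p['fx'],0,p['cx']],[0,p['fy'],p['cy']],[0,0,1]]); return K,np.array(p['dist'],float),np.array(p['view'],float)
def pts(n,uv,z):  # camera depth -> world
    K,D,V=cam(n); uv=np.asarray(uv,float).reshape(-1,1,2); z=np.asarray(z,float).reshape(-1,1)
    r=cv2.undistortPoints(uv,K,D).reshape(-1,2); P=np.c_[r*z,z]; return (P-V[:3,3])@V[:3,:3]
def onz(n,uv,h):
    K,D,V=cam(n); C=-V[:3,:3].T@V[:3,3]; p=pts(n,uv,np.ones(len(np.reshape(uv,(-1,2))))); d=p-C
    return C+d*((h-C[2])/d[:,2])[:,None]
E
python3 - <<'E'
from h import *
a,_=snap('scene','s0');b,_=snap('top','t0')
for n in('scene','top'):
    K,D,V=cam(n);print(n,K.round(1).tolist(),(-V[:3,:3].T@V[:3,3]).round(3),V[2,:3].round(2))
s=env.get_state();print(s['clock'],s['tool_pos'],np.round(s['tool_rot'],3).tolist(),s['gripper_width'],s['force'])
E
```

```text
scene [[456.2, 0.0, 257.0], [0.0, 456.2, 196.0], [0.0, 0.0, 1.0]] [1.049 0.09  0.954] [-0.46 -0.18 -0.87]
top [[409.6, 0.0, 254.2], [0.0, 409.6, 183.1], [0.0, 0.0, 1.0]] [ 0.414 -0.058  1.132] [ 0.19  0.01 -0.98]
0.1 [0.19918054 0.59176038 0.18644929] [[-0.001, 0.319, 0.948], [-0.002, 0.948, -0.319], [-1.0, -0.002, -0.0]] 1.0020021112675832 [0.36006958 0.7093493  0.6761185 ]
```

View pics/s0.png

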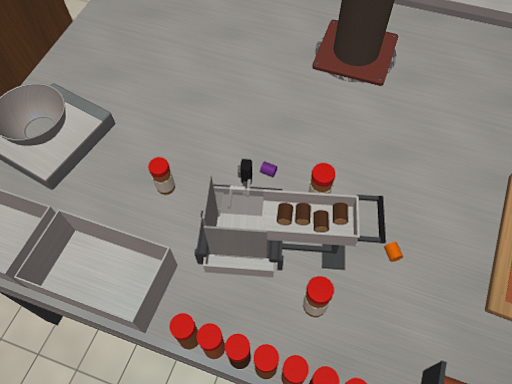

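View pics/t0.png

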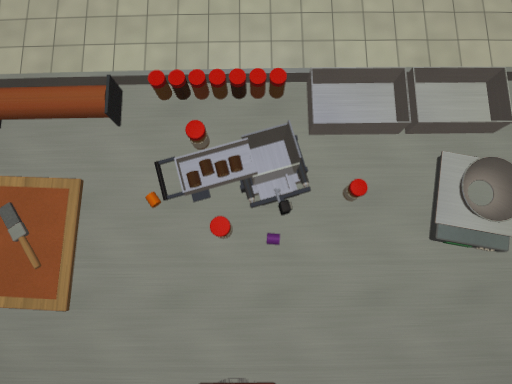

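Run:
```python
from h import *
out=[]
for n,t in(('scene','s0'),('top','t0')):
    im=cv2.imread(f'pics/{t}.png');d=np.load(f'pics/{t}.npy')
    v,u=np.mgrid[:384,:512];P=pts(n,np.c_[u.ravel(),v.ravel()],d.ravel()).reshape(384,512,3)
    ok=(d>0)&(P[...,0]>.35)&(P[...,0]<.9)&(abs(P[...,1])<.4)
    hsv=cv2.cvtColor(im,cv2.COLOR_BGR2HSV);dark=(im.max(2)<50)&ok
    red=(hsv[...,1]>200)&((hsv[...,0]<4)|(hsv[...,0]>176))&(im[...,2]>110)&ok&(P[...,2]>.08)
    for nm,m in(('dark',dark&(P[...,2]>.09)),('red',red),('wall',ok&(P[...,2]>.195)&(P[...,2]<.24))):
        k,L,S,C=cv2.connectedComponentsWithStats(m.astype(np.uint8))
        for i in range(1,k):
            if S[i,4]<15: continue
            q=P[L==i];r=cv2.minAreaRect((q[:,:2]*1000).astype(np.float32))
            print(n,nm,S[i],'med',np.median(q,0).round(3),'z',np.percentile(q[:,2],[5,95]).round(3),'rect',np.round(r[0]),np.round(r[1]),round(r[2],1))
    x0,y0,x1,y1=(140,140,410,330) if n=='scene' else (140,110,390,260)
    c=cv2.resize(im[y0:y1,x0:x1],None,fx=2.9,fy=2.9,interpolation=cv2.INTER_CUBIC);cv2.imwrite(f'pics/{t}c.png',c)
```

```text
scene dark [240 160  12  21 209] med [ 0.558 -0.125  0.128] z [0.096 0.132] rect [ 550. -127.] [30. 22.] 13.2
scene dark [369 196  16  47 251] med [0.611 0.169 0.181] z [0.177 0.184] rect [609. 161.] [96. 27.] 13.6
scene dark [359 198  16   3  19] med [0.575 0.134 0.179] z [0.176 0.181] rect [574. 135.] [ 2. 29.] 15.6
scene dark [333 205   1  16  16] med [0.616 0.081 0.164] z [0.161 0.165] rect [615.  81.] [31.  1.] 15.5
scene dark [435 362   7  22  87] med [0.826 0.335 0.102] z [0.091 0.111] rect [826. 335.] [36.  2.] 1.0
scene red [149 158  19  19 285] med [ 0.601 -0.318  0.1  ] z [0.092 0.102] rect [ 599. -319.] [45. 40.] 25.5
scene red [312 163  23  24 411] med [0.507 0.035 0.115] z [0.105 0.118] rect [504.  35.] [48. 50.] 82.1
scene red [307 277  26  28 562] med [0.758 0.101 0.115] z [0.109 0.118] rect [756. 100.] [50. 47.] 16.1
scene red [172 314  23  14 170] med [ 0.893 -0.12   0.105] z [0.102 0.108] rect [ 891. -121.] [17. 43.] 0.1
scene red [200 324  22  14 170] med [ 0.893 -0.065  0.105] z [0.103 0.108] rect [891. -65.] [41. 17.] 90.0
scene red [228 334  22  14 173] med [ 0
[... 1344 characters left out ...]
  75] med [0.894 0.1   0.104] z [0.101 0.107] rect [892.  99.] [16. 40.] 0.0
top red [209  78  16   7  76] med [0.893 0.044 0.104] z [0.102 0.107] rect [891.  45.] [18. 41.] 0.2
top red [230  78  16   6  71] med [ 0.893 -0.01   0.105] z [0.101 0.108] rect [892. -11.] [16. 41.] 1.0
top red [186 121  19  18 268] med [0.754 0.1   0.114] z [0.111 0.117] rect [753. 100.] [48. 47.] 88.4
top red [350 179  17  17 219] med [ 0.598 -0.318  0.098] z [0.095 0.102] rect [ 598. -319.] [40. 42.] 42.5
top red [210 217  20  19 298] med [0.501 0.034 0.114] z [0.111 0.117] rect [501.  35.] [48. 45.] 89.2
top wall [288 120  14  41 136] med [ 0.69  -0.147  0.217] z [0.198 0.221] rect [ 692. -148.] [94.  5.] 15.3
```

View pics/t0c.png

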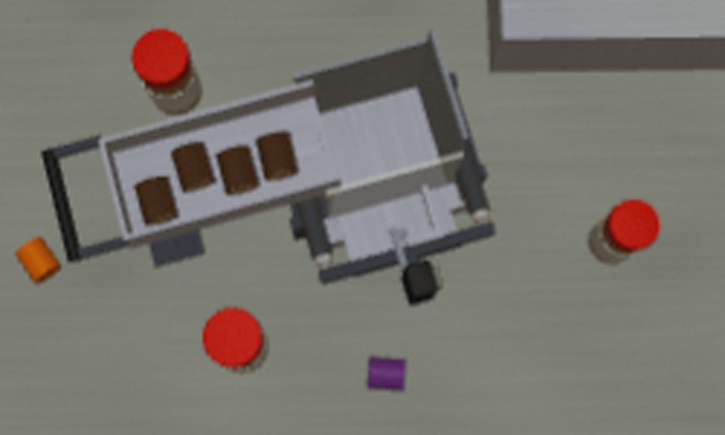

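The top crop shows the bar at left (58,205), the handle at (420,283), four brown chunks in the tray, and the jars clear of both. Yaw is about 15.3°. From the handle, the hopper centre is at (0.678,-0.091), and the bar and -y wall agree with that to 2 mm.

{"api": "carry_out", "payload": {
  "deltas": [
    [-20,0,0,-0.148,0,0,0.2],
    [-20,0,0,-0.148,0,0,0.2],
    [-20,0,0,-0.148,0,0,0.2],
    [-20,0,0,-0.148,0,0,0.2],
    [0,-40,22,0,0,0,0.2],
    [0,-40,22,0,0,0,0.2],
    [0,-40,22,0,0,0,0.2],
    [0,-40,22,0,0,0,0.2]
  ],
  "force": 30
}}

```text
clock: 0.9
tool_pos: [0.3272, 0.4597, 0.2669]
tool_rot: [[-0.0, -0.265, 0.964], [-0.001, 0.964, 0.265], [-1.0, -0.0, -0.001]]
force: [0.8, 0.1, 0.0]
gripper_width: 0.422
```

{"api": "carry_out", "payload": {
  "deltas": [
    [0,-40,22,0,0,0,0.2],
    [0,-40,22,0,0,0,0.2],
    [0,-40,22,0,0,0,0.2],
    [0,-40,22,0,0,0,0.2],
    [0,-40,22,0,0,0,0.2],
    [0,-40,22,0,0,0,0.2],
    [0,-40,22,0,0,0,0.2],
    [0,0,0,0,0,0,0.2]
  ]
}}

```text
clock: 1.7
tool_pos: [0.5519, 0.2272, 0.2663]
tool_rot: [[-0.0, -0.258, 0.966], [-0.002, 0.966, 0.258], [-1.0, -0.002, -0.001]]
force: [-0.3, -0.3, -0.3]
gripper_width: 0.403
```

```bash
cat >> h.py <<'E'
yaw=np.radians(15.3);ex=np.array([np.cos(yaw),np.sin(yaw),0]);ey=np.array([-ex[1],ex[0],0]);C0=np.array([.6785,-.091,0])
def rep(target=None): # target: feeder-frame TCP position, mm
    s=env.get_state();R=np.array(s['tool_rot']);p=np.array(s['tool_pos']);F=np.array([ex,ey,[0,0,1]])
    print('t',s['clock'],'feeder mm',(F@(p-C0)*1000).round(1),'world',p.round(4),'grip mm',round(87*s['gripper_width'],1),'F',(F@np.array(s['force'])).round(1),'q',np.round(s['joint_pos'],0))
    RF=F@R; RT=np.array([[0,0,1],[0,1,0],[-1,0,0]],float)
    print('rotvec to go (tool)',cv2.Rodrigues(RF.T@RT)[0].ravel().round(4))
    if target is not None: print('tool shift mm',(R.T@(F.T@np.array(target)+C0*1000-p*1000)).round(1))
E
python3 -c "
from h import *
rep([0,272,161])"
```

```text
t 1.7 feeder mm [-38.1 340.3 266.3] world [0.5519 0.2272 0.2663] grip mm 35.1 F [-0.4 -0.2 -0.3] q [ 15.   7.  86.  -0.  88. -90.]
rotvec to go (tool) [-0.0056 -0.0008  0.0021]
tool shift mm [105.4 -67.8  38.6]
```

{"api": "carry_out", "payload": {
  "deltas": [
    [0,-34,19,-0.005,0,0.002,0.2],
    [0,-34,19,0,0,0,0.2],
    [0,0,0,0,0,0,0.2],
    [20,0,0,0,0,0,0.2],
    [10,0,0,0,0,0,0.2],
    [10,0,0,0,0,0,0.2],
    [10,0,0,0,0,0,0.2],
    [0,0,0,0,0,0,0.2]
  ]
}}

```text
clock: 2.5
tool_pos: [0.6024, 0.1769, 0.2154]
tool_rot: [[-0.004, -0.27, 0.963], [0.001, 0.963, 0.27], [-1.0, 0.002, -0.003]]
force: [0.2, -0.4, 0.2]
gripper_width: 0.397
```

```bash
python3 -c "
from h import *
rep([0,272,161])
a,_=snap('scene','s1');b,_=snap('top','t1')
c=np.hstack([cv2.resize(a[120:280,260:450],(456,384),interpolation=2),cv2.resize(b[130:240,110:210],(340,384),interpolation=2)]);cv2.imwrite('pics/c1.png',c)"
```

```text
t 2.5 feeder mm [ -2.7 278.5 215.4] world [0.6024 0.1769 0.2154] grip mm 34.6 F [ 0.1 -0.4  0.2] q [  9.  12.  85.   0.  83. -97.]
rotvec to go (tool) [ 0.0059 -0.0031 -0.0024]
tool shift mm [54.4 -6.6  2.8]
```

View pics/c1.png

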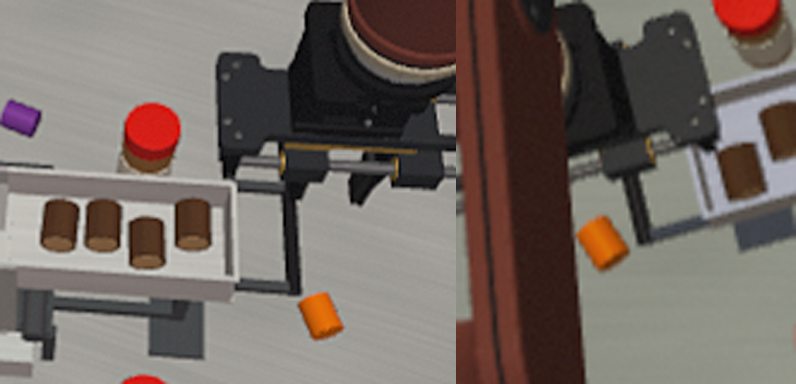

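The fingers straddle the bar with clearance (scene crop: fingers at 230 and 365, bar at 290). Lowering and pinching.

{"api": "carry_out", "payload": {
  "deltas": [
    [0,-6.5,3,0.005,-0.003,-0.002,0.2],
    [10,0,0,0,0,0,0.2],
    [10,0,0,0,0,0,0.2],
    [10,0,0,0,0,0,0.2],
    [10,0,0,0,0,0,0.2],
    [8,0,0,0,0,0,0.2],
    [6,0,0,0,0,0,0.2],
    [0,0,0,0,0,0,0.2]
  ]
}}

```text
clock: 3.4
tool_pos: [0.6078, 0.171, 0.1619]
tool_rot: [[0.001, -0.264, 0.964], [0.0, 0.964, 0.264], [-1.0, 0.0, 0.001]]
force: [0.4, 0.3, 0.2]
gripper_width: 0.403
```

{"api": "carry_out", "payload": {
  "deltas": [
    [0,0,0,0,0,0,1],
    [0,0,0,0,0,0,1],
    [0,0,0,0,0,0,1],
    [0,0,0,0,0,0,1],
    [0,0,0,0,0,0,1],
    [0,0,0,0,0,0,1],
    [0,0,0,0,0,0,1],
    [0,0,0,0,0,0,1]
  ],
  "force": 20
}}

```text
clock: 4.2
tool_pos: [0.6085, 0.1711, 0.1633]
tool_rot: [[0.003, -0.264, 0.965], [0.001, 0.965, 0.264], [-1.0, 0.0, 0.003]]
force: [0.6, 0.1, -0.6]
gripper_width: 0.003
```

```bash
python3 -c "
from h import *
rep([0,272,161])
import math
r=math.hypot(215,36);a=math.atan2(36,215);pv=(215,36)
for t in np.linspace(0,1.0,17)[1:]:
    q=(r*math.cos(a+t),r*math.sin(a+t));print(round(t,3),'x',round(-(q[1]-pv[1]),1),'y',round(q[0]-pv[0],1));pv=q"
```

```text
t 4.2 feeder mm [  1.7 271.3 163.3] world [0.6085 0.1711 0.1633] grip mm 0.3 F [ 0.6 -0.  -0.6] q [  9.  14.  88.   0.  77. -97.]
rotvec to go (tool) [ 0.0001  0.0029 -0.    ]
tool shift mm [ 2.3  0.7 -1.7]
0.062 x -13.4 y -2.7
0.125 x -13.2 y -3.5
0.188 x -12.9 y -4.3
0.25 x -12.6 y -5.1
0.312 x -12.3 y -5.9
0.375 x -11.9 y -6.6
0.438 x -11.5 y -7.4
0.5 x -11.0 y -8.1
0.562 x -10.4 y -8.7
0.625 x -9.9 y -9.4
0.688 x -9.3 y -10.0
0.75 x -8.6 y -10.5
0.812 x -8.0 y -11.1
0.875 x -7.2 y -11.5
0.938 x -6.5 y -12.0
1.0 x -5.8 y -12.3
```

The fingers closed on nothing, so I need a look.

```bash
python3 -c "
from h import *
a,d=snap('scene','s2');b,_=snap('top','t2')
c=np.hstack([cv2.resize(a[150:260,320:430],(400,400),interpolation=2),cv2.resize(b[130:240,130:240],(400,400),interpolation=2)]);cv2.imwrite('pics/c2.png',c)"
```

```text
(no output)
```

View pics/c2.png

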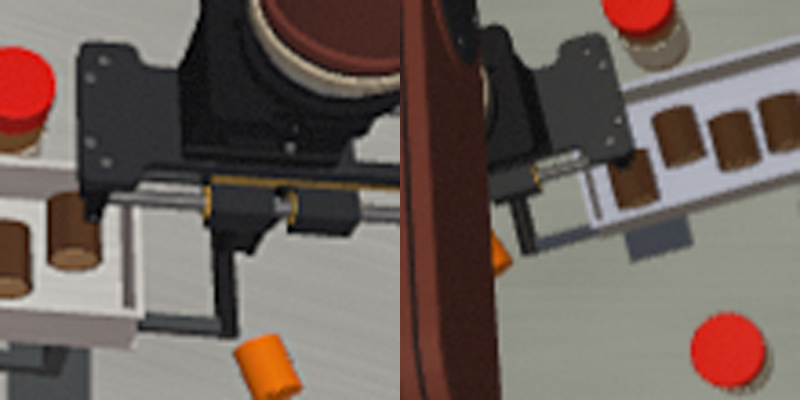

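Run:
```python
from h import *
K,D,V=cam('scene');F=np.array([ex,ey,[0,0,1]])
p=np.array([[.6085,.1711,.1633],[.6085,.1711,.1823],[.6085,.1711,.234]])
print(cv2.projectPoints(p,cv2.Rodrigues(V[:3,:3])[0],V[:3,3],K,D)[0].reshape(-1,2).round(1))
d=np.load('pics/s2.npy')
for (x,y) in [(215,190),(235,200),(235,230),(240,245),(225,260),(225,290),(225,320),(260,210),(285,200),(285,212),(310,205),(330,215),(350,220),(262,235),(100,210),(110,130)]:
    u,v=320+x/3.636,150+y/3.636
    P=pts('scene',[[u,v]],[d[int(round(v)),int(round(u))]])[0]
    print((x,y),(F@(P-C0)*1000).round(0))
```

```text
[[379.6 223.2]
 [381.9 218.7]
 [388.5 205.7]]
(215, 190) [ 29. 241. 292.]
(235, 200) [ 33. 250. 292.]
(235, 230) [ 39. 253. 274.]
(240, 245) [ 11. 273. 206.]
(225, 260) [  8. 271. 182.]
(225, 290) [ 25. 270. 183.]
(225, 320) [ 41. 269. 182.]
(260, 210) [ 37. 261. 291.]
(285, 200) [ 28. 274. 285.]
(285, 212) [ 33. 274. 284.]
(310, 205) [ 34. 283. 293.]
(330, 215) [ 39. 291. 294.]
(350, 220) [ 39. 300. 291.]
(262, 235) [ 12. 280. 221.]
(100, 210) [ 40. 190. 286.]
(110, 130) [ 13. 191. 313.]
```

Run:
```python
from h import *
F=np.array([ex,ey,[0,0,1]])
for t in('s1','s2'):
    d=np.load(f'pics/{t}.npy');v,u=np.mgrid[:384,:512]
    P=(pts('scene',np.c_[u.ravel(),v.ravel()],d.ravel())-C0)@F.T*1000;P=P.reshape(384,512,3)
    print(t)
    for r in range(186,226,2):
        print(r,[(c,*P[r,c].round().astype(int).tolist()) for c in range(376,408,4) if abs(P[r,c,1]-280)<45 and 140<P[r,c,2]<262 and abs(P[r,c,0])<60])
```

```text
s1
186 []
188 []
190 []
192 []
194 []
196 [(376, -48, 263, 181), (380, -6, 253, 252)]
198 [(376, -42, 262, 182), (380, -43, 270, 182)]
200 [(376, -40, 263, 179), (380, -38, 270, 183)]
202 [(380, -34, 270, 183), (384, 7, 258, 256)]
204 [(380, -29, 269, 183)]
206 [(380, -26, 269, 181)]
208 [(380, -21, 269, 183)]
210 [(380, -17, 269, 182)]
212 [(380, -12, 269, 182), (384, -15, 277, 179)]
214 [(380, -8, 268, 183), (384, -10, 276, 180)]
216 [(380, -3, 268, 184), (384, -5, 276, 181)]
218 [(380, -1, 269, 179), (384, -2, 276, 179)]
220 [(380, 4, 268, 181), (384, 3, 276, 180)]
222 [(380, 8, 268, 181), (384, 7, 276, 180)]
224 [(380, 13, 267, 183), (384, 12, 275, 182)]
s2
186 []
188 []
190 []
192 []
194 []
196 []
198 []
200 []
202 []
204 [(396, 12, 277, 260)]
206 []
208 []
210 [(396, 13, 282, 241)]
212 []
214 [(380, 5, 262, 206), (384, 13, 265, 223), (388, 12, 273, 223), (392, 13, 279, 226)]
216 [(380, 7, 263, 203), (384, 12, 267, 214), (388, 10, 275, 211)]
218 [(380, 11, 263, 202), (384, 11, 270, 204), (388, 12, 277, 206)]
220 [(380, 5, 268, 182), (384, 3, 275, 181), (388, 13, 278, 201)]
222 [(380, 9, 268, 182), (384, 7, 275, 180)]
224 [(380, 12, 268, 181), (384, 11, 275, 180)]
```

The lowest finger points sit at z≈201 mm by depth, while the reported TCP is 163. Sideways they agree. So the fingertips really are about 38 mm high: the reported height is off, and the bar's own height (182 top) matches the spec. I'll open up, go down part way and re-measure.

{"api": "carry_out", "payload": {
  "deltas": [
    [0,0,0,0,0,0,0.2],
    [0,0,0,0,0,0,0.2],
    [0,0,0,0,0,0,0.2],
    [0,0,0,0,0,0,0.2],
    [7,0,-2,0,0,0,0.2],
    [7,0,0,0,0,0,0.2],
    [6,0,0,0,0,0,0.2],
    [0,0,0,0,0,0,0.2]
  ]
}}

```text
clock: 5.1
tool_pos: [0.6056, 0.1704, 0.1415]
tool_rot: [[0.0, -0.264, 0.965], [0.0, 0.965, 0.264], [-1.0, 0.0, 0.0]]
force: [0.8, -0.5, 0.2]
gripper_width: 0.396
```

Run:
```python
from h import *
rep([0,272,161])
F=np.array([ex,ey,[0,0,1]])
im,d=snap('scene','s3');v,u=np.mgrid[:384,:512]
P=(pts('scene',np.c_[u.ravel(),v.ravel()],d.ravel())-C0)@F.T*1000;P=P.reshape(384,512,3)
for r in range(200,230,2):
    print(r,[(c,*P[r,c].round().astype(int).tolist()) for c in range(360,412,4) if abs(P[r,c,1]-272)<60 and 120<P[r,c,2]<262 and abs(P[r,c,0])<60])
cv2.imwrite('pics/c3.png',cv2.resize(im[160:250,330:430],(600,540),interpolation=2))
```

```text
t 5.1 feeder mm [ -1.4 271.4 141.5] world [0.6056 0.1704 0.1415] grip mm 34.5 F [ 0.7 -0.7  0.2] q [  9.  15.  90.   0.  75. -97.]
rotvec to go (tool) [ 0.0001  0.0002 -0.0003]
tool shift mm [-19.5   0.6   1.4]
200 []
202 []
204 []
206 [(396, -6, 288, 221)]
208 [(396, -4, 289, 218), (400, 0, 294, 225), (404, 13, 293, 250)]
210 [(404, 9, 298, 235)]
212 [(396, 28, 276, 261), (400, 28, 283, 262)]
214 [(364, 36, 222, 260), (368, 36, 228, 262), (384, -11, 277, 178), (392, 31, 270, 259), (400, 32, 282, 261)]
216 [(364, 37, 223, 255), (368, 36, 230, 255), (372, 37, 236, 257), (376, 36, 243, 257), (380, 37, 249, 259), (384, -6, 276, 179), (392, -3, 289, 187), (396, 10, 289, 213), (400, 11, 296, 215)]
218 [(368, 1, 246, 180), (372, 9, 250, 197), (380, -1, 268, 180), (384, -1, 276, 181), (392, -1, 290, 184), (396, 9, 292, 203), (400, 10, 298, 207), (408, 37, 296, 258)]
220 [(368, 5, 246, 180), (372, 9, 251, 188), (380, 3, 268, 180), (384, 4, 275, 183), (392, 5, 289, 187), (396, 8, 294, 193)]
222 [(368, 10, 246, 180), (372, 8, 253, 179), (380, 8, 268, 180), (384, 7, 275, 180), (392, 8, 289, 184), (396, 10, 295, 189)]
224 [(380, 12, 268, 181), (384, 13, 274, 184), (392, 8, 291, 177), (396, 9, 298, 180)]
226 [(380, 17, 267, 181), (384, 17, 274, 183)]
228 [(380, 21, 267, 181), (384, 20, 275, 181)]
```

View pics/c3.png

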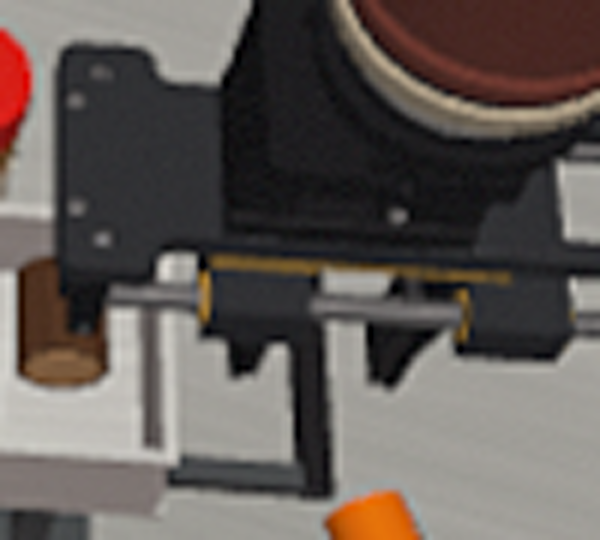

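Fingertips are at z≈178 with the bar centred between them (crop: tips at 240 and 380, bar at 312). 17 mm further, then pinch.

{"api": "carry_out", "payload": {
  "deltas": [
    [6,0,1,0,0,0,0.2],
    [6,0,0,0,0,0,0.2],
    [5,0,0,0,0,0,0.2],
    [0,0,0,0,0,0,0.2],
    [0,0,0,0,0,0,1],
    [0,0,0,0,0,0,1],
    [0,0,0,0,0,0,1],
    [0,0,0,0,0,0,1]
  ],
  "force": 15
}}

```text
clock: 5.95
tool_pos: [0.608, 0.1704, 0.1267]
tool_rot: [[0.004, -0.264, 0.964], [0.0, 0.965, 0.264], [-1.0, -0.001, 0.004]]
force: [-0.6, 1.3, 0.4]
gripper_width: 0.129
```

{"api": "carry_out", "payload": {
  "deltas": [
    [-13.4,-2.7,0,0,0,0,1],
    [-13.2,-3.5,0,0,0,0,1],
    [-12.9,-4.3,0,0,0,0,1],
    [-12.6,-5.1,0,0,0,0,1],
    [-12.3,-5.9,0,0,0,0,1],
    [-11.9,-6.6,0,0,0,0,1],
    [0,0,0,0,0,0,1],
    [0,0,0,0,0,0,1]
  ]
}}

```text
clock: 6.75
tool_pos: [0.6151, 0.1443, 0.2034]
tool_rot: [[0.004, -0.264, 0.965], [0.002, 0.965, 0.264], [-1.0, 0.001, 0.004]]
force: [1.6, 5.0, 1.4]
gripper_width: 0.133
```

```bash
python3 -c "
from h import *
import math
rep()
t=.375;a=math.atan2(36,215)+t;r=math.hypot(215,36);print('expect bar y,z',57+r*math.cos(a),140+r*math.sin(a))"
```

```text
t 6.75 feeder mm [  0.9 243.7 203.4] world [0.6151 0.1443 0.2034] grip mm 11.5 F [2.8 4.4 1.4] q [  6.  13.  86.   0.  81. -99.]
rotvec to go (tool) [-0.      0.0044 -0.0011]
expect bar y,z 243.87332766404987 252.24686814234354
```

{"api": "carry_out", "payload": {
  "deltas": [
    [-11.5,-7.4,0,0,0,0,1],
    [-11,-8.1,0,0,0,0,1],
    [-10.4,-8.7,0,0,0,0,1],
    [-9.9,-9.4,0,0,0,0,1],
    [-9.3,-10,0,0,0,0,1],
    [-8.6,-10.5,0,0,0,0,1],
    [-8,-11.1,0,0,0,0,1],
    [-7.2,-11.5,0,0,0,0,1]
  ]
}}

```text
clock: 7.55
tool_pos: [0.6349, 0.0718, 0.2804]
tool_rot: [[0.004, -0.266, 0.964], [0.004, 0.964, 0.266], [-1.0, 0.003, 0.005]]
force: [-1.0, 5.8, 6.7]
gripper_width: 0.129
```

{"api": "carry_out", "payload": {
  "deltas": [
    [-6.5,-12,0,0,0,0,1],
    [0,0,0,0,0,0,1],
    [0,0,0,0,0,0,1],
    [0,0,0,0,0,0,1],
    [0,0,0,0,0,0,1],
    [0,0,0,0,0,0,1],
    [0,0,0,0,0,0,1],
    [0,0,0,0,0,0,1]
  ]
}}

```text
clock: 8.35
tool_pos: [0.6382, 0.0597, 0.2869]
tool_rot: [[0.005, -0.265, 0.964], [0.003, 0.964, 0.265], [-1.0, 0.001, 0.005]]
force: [-1.8, 5.5, 8.2]
gripper_width: 0.133
```

{"api": "carry_out", "payload": {
  "deltas": [
    [0,0,0,0,0,0,1],
    [0,0,0,0,0,0,1],
    [0,0,0,0,0,0,1],
    [0,0,0,0,0,0,1],
    [0,0,0,0,0,0,1],
    [0,0,0,0,0,0,1],
    [0,0,0,0,0,0,1],
    [0,0,0,0,0,0,1]
  ]
}}

```text
clock: 9.15
tool_pos: [0.6382, 0.0597, 0.2869]
tool_rot: [[0.005, -0.265, 0.964], [0.003, 0.964, 0.265], [-1.0, 0.001, 0.005]]
force: [-1.4, 5.8, 7.6]
gripper_width: 0.133
```

```bash
python3 -c "
from h import *
rep()
a,d=snap('scene','s4');b,_=snap('top','t4')
c=np.hstack([cv2.resize(a[120:290,190:400],(480,390),interpolation=2),cv2.resize(b[110:220,180:320],(320,390),interpolation=2)]);cv2.imwrite('pics/c4.png',c)"
```

```text
t 9.15 feeder mm [  0.9 156.  286.9] world [0.6382 0.0597 0.2869] grip mm 11.5 F [0.2 6.  7.6] q [  -2.   12.   78.    0.   90. -107.]
rotvec to go (tool) [ 0.0016  0.0053 -0.0012]
```

View pics/c4.png

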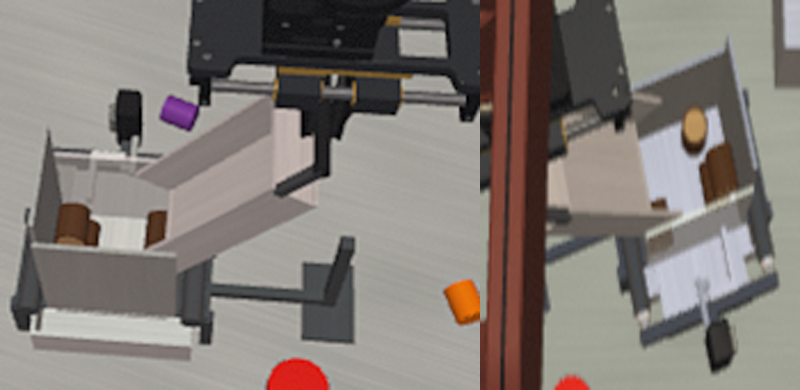

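The tray is empty and the chunks are in the hopper: one end-on at (695,130), two at (715,170) and one by the tray side at (655,205). Lowering the tray back.

{"api": "carry_out", "payload": {
  "deltas": [
    [6.5,12,0,0,0,0,1],
    [7.2,11.5,0,0,0,0,1],
    [8,11.1,0,0,0,0,1],
    [8.6,10.5,0,0,0,0,1],
    [9.3,10,0,0,0,0,1],
    [9.9,9.4,0,0,0,0,1],
    [10.4,8.7,0,0,0,0,1],
    [11,8.1,0,0,0,0,1]
  ]
}}

```text
clock: 10.05
tool_pos: [0.6169, 0.1371, 0.213]
tool_rot: [[0.003, -0.264, 0.965], [0.001, 0.965, 0.264], [-1.0, -0.0, 0.003]]
force: [4.9, 3.3, 1.0]
gripper_width: 0.133
```

{"api": "carry_out", "payload": {
  "deltas": [
    [11.5,7.4,0,0,0,0,1],
    [11.9,6.6,0,0,0,0,1],
    [12.3,5.9,0,0,0,0,1],
    [12.6,5.1,0,0,0,0,1],
    [12.9,4.3,0,0,0,0,1],
    [13.2,3.5,0,0,0,0,1],
    [11,2.7,0,0,0,0,1],
    [0,0,0,0,0,0,1]
  ]
}}

```text
clock: 10.85
tool_pos: [0.6072, 0.1701, 0.1269]
tool_rot: [[0.001, -0.264, 0.965], [-0.001, 0.965, 0.264], [-1.0, -0.001, 0.001]]
force: [3.8, -2.1, -2.3]
gripper_width: 0.127
```

{"api": "carry_out", "payload": {
  "deltas": [
    [0,0,0,0,0,0,0.2],
    [0,0,0,0,0,0,0.2],
    [0,0,0,0,0,0,0.2],
    [0,0,0,0,0,0,0.2],
    [-20,0,0,0,0,0,0.2],
    [-30,0,0,0,0,0,0.2],
    [-30,0,0,0,0,0,0.2],
    [0,0,0,0,0,0,0.2]
  ]
}}

```text
clock: 11.65
tool_pos: [0.6103, 0.1714, 0.2148]
tool_rot: [[0.012, -0.264, 0.964], [0.002, 0.964, 0.264], [-1.0, -0.001, 0.012]]
force: [1.2, -0.1, 1.0]
gripper_width: 0.397
```

Run:
```python
from h import *
rep([-135,0,180])
F=np.array([ex,ey,[0,0,1]])
for n in('scene','top'):
    im,d=snap(n,n+'5');v,u=np.mgrid[:384,:512]
    P=(pts(n,np.c_[u.ravel(),v.ravel()],d.ravel())-C0)@F.T*1000;P=P.reshape(384,512,3)
    m=(im.max(2)<60)&(abs(P[...,0]+135)<40)&(abs(P[...,1])<40)&(P[...,2]>120)&(P[...,2]<136)
    q=P[m];print(n,len(q),np.percentile(q,[3,50,97],axis=0).round(1).tolist())
    # chunks: brown
    h=cv2.cvtColor(im,cv2.COLOR_BGR2HSV);b=(h[...,0]>4)&(h[...,0]<20)&(h[...,1]>90)&(abs(P[...,0])<60)&(P[...,1]>-70)&(P[...,1]<300)&(P[...,2]<240)
    k,L,S,C=cv2.connectedComponentsWithStats(b.astype(np.uint8))
    for i in range(1,k):
        if S[i,4]>6: print(S[i],np.median(P[L==i],0).round())
```

```text
t 11.65 feeder mm [  3.5 271.1 214.8] world [0.6103 0.1714 0.2148] grip mm 34.6 F [ 1.2 -0.4  1. ] q [  9.  12.  85.   0.  82. -97.]
rotvec to go (tool) [0.0003 0.0119 0.0009]
tool shift mm [  33.4 -271.  -138.9]
scene 130 [[-147.0, -10.4, 121.7], [-131.4, -1.0, 129.7], [-120.3, 9.7, 132.3]]
[214 209  20  18 281] [-13. -37. 115.]
[254 212   8  17 111] [-24.  33.  88.]
top 105 [[-150.4, -10.2, 124.0], [-136.7, 0.3, 128.2], [-123.3, 10.3, 132.4]]
[269 140  10  13 109] [ 28. -21.  92.]
[276 150  17  17 193] [-15. -35. 113.]
[256 166   6   7  26] [-19.  33.  86.]
```

{"api": "carry_out", "payload": {
  "deltas": [
    [0,-39,-20,0,0.012,0,-0.4],
    [0,-39,-20,0,0,0,-0.4],
    [0,-39,-20,0,0,0,-0.4],
    [0,-39,-20,0,0,0,-0.4],
    [0,-39,-20,0,0,0,-0.4],
    [0,-39,-20,0,0,0,-0.4],
    [0,-37,-19,0,0,0,-0.4],
    [0,0,0,0,0,0,-0.4]
  ]
}}

```text
clock: 12.55
tool_pos: [0.5428, -0.1316, 0.208]
tool_rot: [[-0.012, -0.259, 0.966], [-0.003, 0.966, 0.259], [-1.0, 0.0, -0.012]]
force: [0.7, -0.1, -0.1]
gripper_width: 0.702
```

{"api": "carry_out", "payload": {
  "deltas": [
    [20,0,0,0,0,0,-0.4],
    [20,0,0,0,0,0,-0.4],
    [20,0,0,0,0,0,-0.4],
    [20,0,0,0,0,0,-0.4],
    [10,0,0,0,0,0,-0.4],
    [0,0,0,0,0,0,-0.4],
    [0,0,0,0,0,0,-0.4],
    [0,0,0,0,0,0,-0.4]
  ]
}}

```text
clock: 13.35
tool_pos: [0.545, -0.1276, 0.1209]
tool_rot: [[-0.007, -0.264, 0.964], [-0.003, 0.964, 0.264], [-1.0, -0.001, -0.007]]
force: [0.2, 0.8, 0.3]
gripper_width: 0.702
```

Run:
```python
from h import *
rep([-135,0,43])
F=np.array([ex,ey,[0,0,1]])
im,d=snap('scene','s6');v,u=np.mgrid[:384,:512]
P=(pts('scene',np.c_[u.ravel(),v.ravel()],d.ravel())-C0)@F.T*1000;P=P.reshape(384,512,3)
m=(abs(P[...,0]+135)<30)&(abs(P[...,1])<62)&(P[...,2]>100)&(P[...,2]<215)
for r in range(130,200,2):
    l=[(c,*P[r,c].round().astype(int).tolist()) for c in range(220,280,4) if m[r,c]]
    if l: print(r,l)
cv2.imwrite('pics/c6.png',cv2.resize(im[110:210,200:310],(660,600),interpolation=2))
```

```text
t 13.35 feeder mm [-1.384e+02 -1.000e-01  1.209e+02] world [ 0.545  -0.1276  0.1209] grip mm 61.1 F [0.4 0.7 0.3] q [ -21.    7.  101.   -0.   72. -126.]
rotvec to go (tool) [ 0.0003 -0.0074  0.0011]
tool shift mm [77.9  0.2  4. ]
138 [(228, -146, -35, 207)]
140 [(228, -143, -35, 204), (260, -147, 30, 206)]
142 [(260, -141, 30, 206)]
146 [(228, -130, -34, 202)]
148 [(228, -129, -34, 197)]
150 [(224, -126, -42, 192), (228, -129, -35, 189), (260, -128, 31, 197)]
152 [(228, -128, -35, 183), (260, -129, 31, 189)]
154 [(228, -129, -35, 175), (260, -127, 31, 184), (264, -126, 39, 187)]
156 [(228, -128, -36, 169), (260, -127, 31, 177)]
158 [(228, -127, -36, 162), (260, -127, 31, 170)]
160 [(244, -147, -6, 129), (248, -148, 3, 128), (260, -130, 31, 159)]
162 [(244, -141, -5, 131), (248, -142, 4, 130)]
164 [(240, -139, -14, 125), (244, -135, -4, 131), (248, -136, 4, 131)]
166 [(240, -130, -13, 130), (244, -130, -4, 131), (248, -131, 5, 130)]
168 [(240, -124, -12, 131), (244, -125, -3, 131), (248, -124, 5, 133)]
170 [(240, -123, -12, 126), (244, -120, -3, 131), (248, -122, 5, 129)]
172 [(240, -122, -12, 118), (244, -120, -3, 124), (248, -122, 5, 121)]
174 [(240, -124, -13, 108), (244, -121, -4, 113), (248, -121, 5, 114)]
176 [(240, -123, -13, 101), (244, -121, -4, 105), (248, -122, 5, 105)]
```

View pics/c6.png

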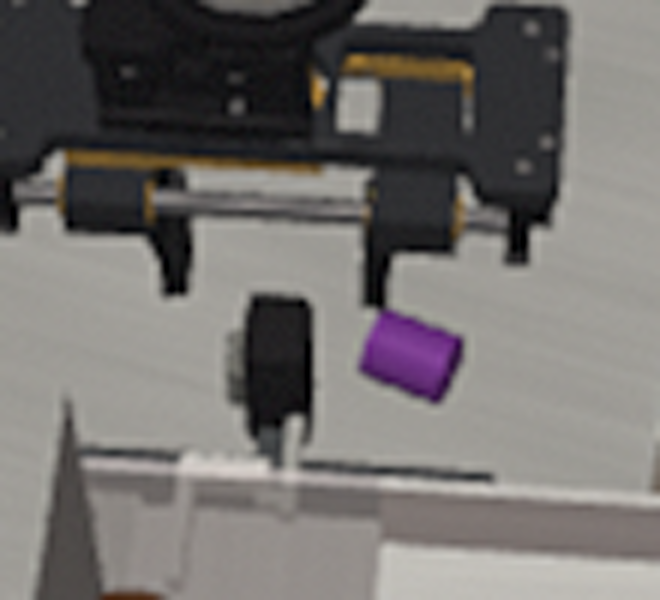

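Tips at z≈158 (the same 37 mm offset), with the handle centred between the fingers and the grey button on the left, -y side. Descending 78 mm and squeezing.

{"api": "carry_out", "payload": {
  "deltas": [
    [16,0,4,0,-0.007,0,-0.4],
    [16,0,0,0,0,0,-0.4],
    [16,0,0,0,0,0,-0.4],
    [12,0,0,0,0,0,-0.4],
    [10,0,0,0,0,0,-0.4],
    [8,0,0,0,0,0,-0.4],
    [0,0,0,0,0,0,-0.4],
    [0,0,0,0,0,0,-0.4]
  ]
}}

```text
clock: 14.2
tool_pos: [0.548, -0.1266, 0.042]
tool_rot: [[-0.002, -0.264, 0.965], [-0.001, 0.965, 0.264], [-1.0, -0.0, -0.002]]
force: [-0.2, -0.1, 0.1]
gripper_width: 0.699
```

{"api": "carry_out", "payload": {
  "deltas": [
    [0,0,0,0,0,0,1],
    [0,0,0,0,0,0,1],
    [0,0,0,0,0,0,1],
    [0,0,0,0,0,0,1],
    [0,0,0,0,0,0,1],
    [0,0,0,0,0,0,1],
    [0,0,0,0,0,0,1],
    [0,0,0,0,0,0,1]
  ],
  "force": 50
}}

```text
clock: 15.0
tool_pos: [0.5483, -0.1277, 0.0421]
tool_rot: [[-0.001, -0.264, 0.965], [-0.002, 0.965, 0.264], [-1.0, -0.002, -0.001]]
force: [1.6, -5.6, -0.8]
gripper_width: 0.273
```

```bash
python3 -c "
from h import *
rep([-135,0,43])"
```

```text
t 15.0 feeder mm [-135.2   -1.    42.1] world [ 0.5483 -0.1277  0.0421] grip mm 23.7 F [ 0.  -5.8 -0.8] q [ -21.   13.  104.   -0.   63. -126.]
rotvec to go (tool) [-0.0003 -0.0012  0.0018]
tool shift mm [-0.9  1.   0.2]
```

The opening is 24 mm, so the button is fully pressed. Pulling.

{"api": "carry_out", "payload": {
  "deltas": [
    [0,0,-3,0,0,0,1],
    [0,0,-6,0,0,0,1],
    [0,0,-7,0,0,0,1],
    [0,0,-7,0,0,0,1],
    [0,0,-7,0,0,0,1],
    [0,0,-5,0,0,0,1],
    [0,0,-5,0,0,0,1],
    [0,0,0,0,0,0,1]
  ]
}}

```text
clock: 15.8
tool_pos: [0.51, -0.1381, 0.0422]
tool_rot: [[0.001, -0.263, 0.965], [-0.002, 0.965, 0.263], [-1.0, -0.002, 0.0]]
force: [4.3, -5.1, -4.9]
gripper_width: 0.274
```

```bash
python3 -c "
from h import *
rep([-235,0,42])"
```

```text
t 15.8 feeder mm [-174.9   -1.    42.2] world [ 0.51   -0.1381  0.0422] grip mm 23.9 F [ 2.8 -6.1 -4.9] q [ -24.    8.  109.   -0.   63. -129.]
rotvec to go (tool) [-0.0005  0.0001  0.002 ]
tool shift mm [  0.2   0.9 -60.1]
```

Pull force of 3 N matches the first spring. Continuing.

{"api": "carry_out", "payload": {
  "deltas": [
    [0,0,-6,0,0,0,1],
    [0,0,-7,0,0,0,1],
    [0,0,-7,0,0,0,1],
    [0,0,-8,0,0,0,1],
    [0,0,-8,0,0,0,1],
    [0,0,-8,0,0,0,1],
    [0,0,-8,0,0,0,1],
    [0,0,0,0,0,0,1]
  ]
}}

```text
clock: 16.6
tool_pos: [0.4602, -0.1516, 0.0421]
tool_rot: [[0.002, -0.263, 0.965], [-0.002, 0.965, 0.263], [-1.0, -0.002, 0.001]]
force: [9.0, -4.4, -7.4]
gripper_width: 0.275
```

{"api": "carry_out", "payload": {
  "deltas": [
    [0,0,-4,0,0,0,1],
    [0,0,-3,0,0,0,1],
    [0,0,-1,0,0,0,1],
    [0,0,0,0,0,0,1],
    [0,0,0,0,0,0,1],
    [0,0,0,0,0,0,1],
    [0,0,0,0,0,0,1],
    [0,0,0,0,0,0,1]
  ]
}}

```text
clock: 17.4
tool_pos: [0.4531, -0.1536, 0.0421]
tool_rot: [[0.002, -0.264, 0.965], [-0.002, 0.965, 0.264], [-1.0, -0.002, 0.001]]
force: [9.5, -4.0, -7.5]
gripper_width: 0.275
```

Run:
```python
from h import *
rep([-235,0,42])
F=np.array([ex,ey,[0,0,1]])
o=[]
for n in('scene','top'):
    im,d=snap(n,n+'7');v,u=np.mgrid[:384,:512]
    P=((pts(n,np.c_[u.ravel(),v.ravel()],d.ravel())-C0)@F.T*1000).reshape(384,512,3)
    h=cv2.cvtColor(im,cv2.COLOR_BGR2HSV);b=(h[...,0]>4)&(h[...,0]<20)&(h[...,1]>90)&(abs(P[...,0])<90)&(P[...,1]>-90)&(P[...,1]<300)&(P[...,2]<240)
    k,L,S,C=cv2.connectedComponentsWithStats(b.astype(np.uint8))
    for i in range(1,k):
        if S[i,4]>6: print(n,S[i],np.median(P[L==i],0).round(),np.percentile(P[L==i][:,2],[3,97]).round())
    o.append(cv2.resize(im[130:290,180:300] if n=='scene' else im[105:225,230:320],(390,520),interpolation=2))
cv2.imwrite('pics/c7.png',np.hstack(o))
```

```text
t 17.4 feeder mm [-233.9   -0.9   42.1] world [ 0.4531 -0.1536  0.0421] grip mm 24.0 F [ 8.1 -6.4 -7.5] q [ -28.    2.  116.   -0.   62. -133.]
rotvec to go (tool) [-0.0003  0.0014  0.0022]
tool shift mm [ 0.1  0.9 -1.1]
scene [226 225  10   3  18] [-30. -28.  39.] [37. 41.]
scene [256 226   5   3   9] [-31.  34.  39.] [12. 41.]
scene [244 257  12   2  16] [35. 19. 20.] [16. 62.]
top [273 151  13  18 154] [  6. -32.  33.] [24. 40.]
top [254 154  11  20 126] [13. 24. 32.] [24. 39.]
```

View pics/c7.png

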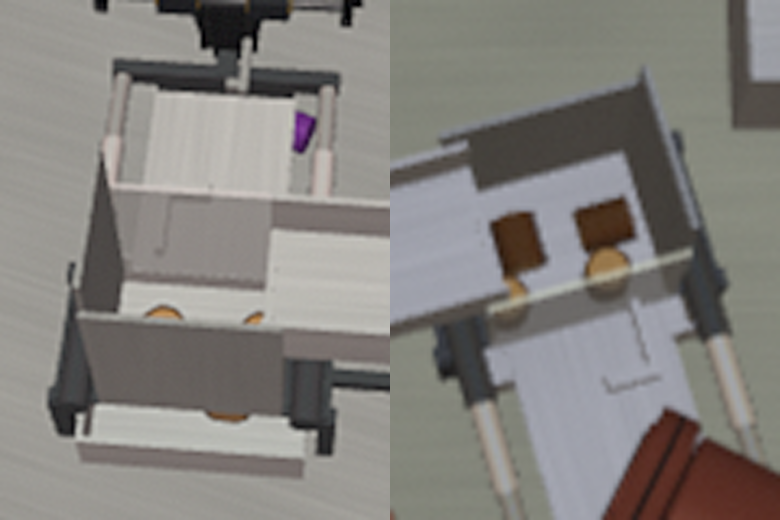

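All four chunks are in the pan (tops at z 33-40). Travel is about 99 mm and the pull 8 N, so I'll ease out the last bit until the stop shows as a force rise.

{"api": "carry_out", "payload": {
  "deltas": [
    [0,0,-0.5,0,0,0,1],
    [0,0,-0.5,0,0,0,1],
    [0,0,-0.5,0,0,0,1],
    [0,0,-0.5,0,0,0,1],
    [0,0,0,0,0,0,1],
    [0,0,0,0,0,0,1],
    [0,0,0,0,0,0,1],
    [0,0,0,0,0,0,1]
  ]
}}

```text
clock: 18.3
tool_pos: [0.4519, -0.1539, 0.0421]
tool_rot: [[0.003, -0.264, 0.965], [-0.002, 0.965, 0.264], [-1.0, -0.002, 0.003]]
force: [13.0, -2.6, -10.1]
gripper_width: 0.274
```

```bash
python3 -c "
from h import *
rep([-235,0,42])"
```

```text
t 18.3 feeder mm [-235.2   -0.8   42.1] world [ 0.4519 -0.1539  0.0421] grip mm 23.8 F [ 11.9  -5.9 -10.1] q [ -28.    1.  117.    0.   62. -134.]
rotvec to go (tool) [-0.0003  0.0027  0.0023]
tool shift mm [0.1 0.8 0.2]
```

{"api": "carry_out", "payload": {
  "deltas": [
    [0,0,-0.5,0,0,0,1],
    [0,0,-0.5,0,0,0,1],
    [0,0,0,0,0,0,1],
    [0,0,0,0,0,0,1],
    [0,0,0,0,0,0,1],
    [0,0,0,0,0,0,1],
    [0,0,0,0,0,0,1],
    [0,0,0,0,0,0,1]
  ]
}}

```text
clock: 19.1
tool_pos: [0.4519, -0.1539, 0.0422]
tool_rot: [[0.005, -0.263, 0.965], [-0.001, 0.965, 0.263], [-1.0, -0.003, 0.005]]
force: [18.1, -2.2, -12.0]
gripper_width: 0.278
```

Run:
```python
from h import *
rep([-235,0,42])
im,d=snap('top','t8');v,u=np.mgrid[:384,:512]
P=pts('top',np.c_[u.ravel(),v.ravel()],d.ravel()).reshape(384,512,3);h=cv2.cvtColor(im,cv2.COLOR_BGR2HSV)
m=(h[...,1]>200)&((h[...,0]<4)|(h[...,0]>176))&(im[...,2]>110)&(P[...,2]>.08)&(P[...,2]<.125)&(P[...,0]<.85)
k,L,S,C=cv2.connectedComponentsWithStats(m.astype(np.uint8))
for i in range(1,k):
    if S[i,4]>30: print('jar',S[i],np.median(P[L==i],0).round(3))
```

```text
t 19.1 feeder mm [-235.2   -0.9   42.2] world [ 0.4519 -0.1539  0.0422] grip mm 24.2 F [ 16.9  -6.9 -12. ] q [ -28.    1.  117.    0.   62. -134.]
rotvec to go (tool) [-0.0005  0.0048  0.0026]
tool shift mm [0.2 0.9 0.2]
jar [186 121  19  18 268] [0.754 0.1   0.114]
jar [350 179  17  17 221] [ 0.597 -0.319  0.098]
jar [210 217  20  19 299] [0.501 0.034 0.114]
```

At the stop: no further motion while the force rises to 17 N. The jars haven't moved. Handing in.

```bash
python3 -c "
from h import *
print(env.finish_job()); rep()"
```

```text
the job is handed in; nothing more can be done
None
the job is handed in; nothing more can be done
```

I tipped all four chunks into the hopper with the gate shut and lowered the tray again. I then squeezed the handle and pulled it to the second stop, and handed the job in at 19.1 s with the arm still gripping it there.

**Last checks:**
- **Button:** the grip closed to 24 mm on the handle, its own width, so the button was fully in before the pull.
- **Second stop:** the handle moved 100.0 mm. More pull did not move it, and the force rose from 8 N to 17 N.
- **Chunks:** the views after the gate opened show all four in the pan and none in the tray or hopper.
- **Jars:** all three are where they started, to within about 1 mm.

**What disagreed:** the reported tool height read about 37 mm lower than the fingertips measured in the camera. Because of that, my first pinch at the bar closed above it on nothing, without disturbing anything. I used the camera height from then on, and it held at both the bar and the handle.

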